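# Rock the sorting gate over and send the reel down the other chute

## Task

The tilting gate of the little reel sorter is leaning towards one chute. Rock it over its pivot by pressing its raised wing down, so that it leans fully towards the other chute, and then push the red wire reel forward along its two rods, off the ledge and onto the gate, so that it rolls down that other chute by itself and comes to rest in the tray there. Only push with the fingers: do not pick up, lift or carry the reel or touch it on the chute, and leave the solder reel, tweezers, mug and multimeter round the sorter undisturbed.

Things in the scene. Friction and masses are not known exactly. Their poses are not given: they have to be found in the camera images.
- sorter: Fixed reel sorter on a plywood base, 418 mm wide (its y), x from -99 to +67 mm. Origin on the worktop under the middle of the gate; x points away from the robot, y to the left, z up. Seesaw gate in the middle, orange chute and tray to the left, blue ones to the right, grey feed ledge in front. A fixed grey bracket behind the gate (x = 58 to 64 mm) is 95 mm high.
- gate (a joint): Tilt of the seesaw gate, rad; its pivot runs along the sorter's x, 85 mm above the worktop. Positive: left wing up, leans to the right (blue) chute; negative: left wing down, leans to the left (orange). Stops at +-0.26. Top-heavy: it starts on, or just falling to, either stop; pushed past level, it falls over to the other stop by itself and stays. Under 1 N at a wing's end moves it.
- gate_left (a point): Middle of the yellow press mark (40 x 20 mm) on top of the gate's left wing, 63 mm left of the pivot, 10 mm above the pivot's level; 111 mm high with this wing up, 78 mm with it down. The gate is an aluminium plate 62 (x) by 150 mm (y) with a 24 mm lip behind and 12 mm lips on the outer front edges. Behind it a brass weight (x = 34 to 52 mm, 36 mm across) reaches 135 mm high.
- gate_right (a point): The same point on the gate's right wing, 63 mm right of the pivot.
- rod_ends (a point): Midway between the front ends of the two steel rods on the feed ledge, at the height of their tops (105 mm): x = -28 mm in the sorter's frame. The rods are 8 mm thick, run along the sorter's x at y = +-16 mm. The ledge is 56 mm wide, x = -97 to -34 mm, its top 97 mm high.
- left_tray (a point): Middle of the floor of the left (orange) tray, 14 mm above the worktop, 173 mm left of the sorter's origin. The chute floor falls from 66 mm high (80 mm from the middle) to 36 mm (at 140 mm), then drops into the tray, which ends in a wall at 205 mm. 64 mm wide between side walls 85 mm high.
- right_tray (a point): The same for the right (blue) tray, 173 mm to the right.
- wire_reel: Loose reel of red wire, white flanges, 52 mm in diameter, 37 mm long, about 60 g. Origin at its centre, x along its axle. Lies on the ledge's rods, axle along them, centre 126 mm high, 58 to 66 mm before the sorter's origin. Pushed on its near end face (under 2 N) it slides along the rods; once that face has passed the rod ends it drops 4 mm onto the gate and rolls to the low side.
- solder_reel: Bystander: solder reel with blue ends standing upright on the worktop, 53 mm across, 37 mm high, front left of the sorter. Origin under its centre.
- tweezers: Bystander: steel tweezers, 118 mm long, 9 mm high, lying front right of the sorter. Origin under the middle.
- mug: Bystander: white mug, 92 mm across, 95 mm high, behind the sorter. Origin at its underside.
- multimeter: Bystander: yellow multimeter, 124 x 66 x 36 mm, lying behind and right of the sorter. Origin under its centre.

How it is judged:
By the outcome, as a careful person would: the job done as asked, in the order asked, and still so for the second after the job is handed in, with the robot touching nothing.
It also fails if it takes over 58 s, if anything falls off the work surface, if the arm or the gripper's body presses on something with over 40 N, if the wrist force passes 120 N, or if a joint passes its speed limit or range.

## Robot

A 6-joint arm with a two-finger parallel gripper is mounted at the origin on a cart in front of the work surface, level with it; the furniture and walls round the work are solid. World frame = base frame: x ahead of the robot, y to its left, z up, the work surface at z = 0. Lengths are in m, angles in rad, forces in N, time in s.
With the tool pointing down it reaches from about 0.25 to 0.775 m from the base axis. Payload 4 kg.
Tool frame: the origin (TCP) lies at the very end of the fingers, on their centre line; the grasp point (between the pads) lies 19 mm behind it; z points along the fingers, y is the line along which they close (so a half turn about z gives the same grasp; the last joint's range is limited). The gripper opens to 94 mm and grips with 3 to 60 N. Pads are 16 mm wide; open, the fingers measure 119 mm over their backs; the gripper's body (75 mm by 177 mm) begins 78 mm behind the grasp point.
Start: joints at [-1.247, 0.087, 1.371, -0, 1.684, -0.103], TCP at [0.228, -0.501, 0.206] pointing down, gripper open.
Joint ranges: [-3.1, 3.1], [-0.76, 2.03], [0.27, 2.55], [-1.08, 4.22], [0.17, 2.65], [-2.57, 2.57]. Speed limits (rad/s): [2.79, 2.79, 3.14, 3.14, 3.14, 3.14].

## Interface

Orientations are given as [roll, pitch, yaw] about the fixed x, y, z axes, in that order (R = Rz(yaw) Ry(pitch) Rx(roll)).
In Python, from bench import robot gives the robot as it stands. The module is installed in compiled form; this text tells all that it offers.
- The arm moves only by the tool move_arm, never from a script. Its argument "deltas" is one flat list of numbers, 7 for each row, row after row: the turn, a rotation vector about the tool's x, y, z in rad, then the shift along the tool's x, y, z in cm, then the closure, from -1 (fully open) to 1 (shut). A call has 1 to 8 rows; each row is the pose to reach, as a shift and turn from the pose commanded when the call began, along the tool's axes at that moment; what a row does not reach only later rows make up. A row lasts 1/10 s, in which the tool goes at most 50 mm and 8.59 degrees, less where a joint would pass 70% of its speed; a pose out of reach is approached as far as the arm can. A call with a gripper value outside its range is refused whole. The fingers move at their own pace and stop on an object; the grip force is fixed at half the most. Time passes only in rows, so rows that repeat a pose let the fingers close. It gives the time, the measured TCP pose, the force, the opening and the grip force at its end, in the units of the state.
- robot.get_obs(): the state, without advancing time (a new reading comes with each control period).
- robot.snapshot(name): name is "scene" or "side" or "wrist"; returns a dict with "image" (480x640x3 uint8, red, green, blue), "depth" (480x640 float32, m along the optical axis (not along the pixel's ray), 0 where there is no reading), "fov_y" (degrees; the focal length in pixels is half the picture's height over the tangent of half this angle, whatever the lens; pixels are square), "cx", "cy" (the principal point, pixels), "origin" and "orientation" of the camera in the world; the wrist camera has in their place "T_tool_cam" (4x4, takes a point from camera to tool coordinates, whose origin is the TCP and whose axes are the flange's). Camera axes: x right, y up, looking along -z (the intrinsics and any distortion apply to the point x, -y, -z); pixel columns grow to the right and rows downward; lengths in m; the calibration is good to about 2 mm. A picture is of the moment at which its call begins: read the wrist's pose just before it.
- robot.close_job(): hands the job in; it is judged then, once.
The state is a dict: "time": time; "joint_positions": joint angles; "qvel": joint speeds; "joint_torque": joint torques, N m; "tool_pos": TCP position; "ee_rot": TCP orientation; "wrist_force": force on the tool from outside, world axes, zero at the start; "wrist_torque": the same for the moment, N m; "width": finger opening in m; "finger_force": force on a finger pad.
Only numpy, scipy, OpenCV 4.12 (cv2) and the standard library are available. Lean on these libraries where they do the work, as an engineer would, in place of code of your own. Each camera call takes 0.05 s, during which the arm holds its last target. There are 200 camera calls.

## Working session

There is one attempt and no reset: what is moved stays moved. The work goes in short steps, Python scripts to look and compute and a tool call to move; the robot and the scene stay as the last step left them, time stands still between calls to the robot, and variables do not carry over. Pictures are saved under pics/ and viewed, at most 10 in all, crops included, and the job is handed in when it is done.

Besides the shell and the picture viewer there is one more tool, called after "Call:" by a JSON object that holds its "op" and its "data". move_arm: Moves the arm, as the interface text tells. Its arguments: {"type":"object","properties":{"deltas":{"type":"array","items":{"type":"number"}}},"required":["deltas"]}

```bash
mkdir -p pics; cat > h.py <<'E'
import numpy as np, cv2
from bench import robot
from scipy.spatial.transform import Rotation as R
def cloud(s):
    d=s["depth"]; f=240/np.tan(np.radians(s["fov_y"])/2)
    v,u=np.mgrid[:480,:640]
    p=np.stack([(u-s["cx"])/f*d,-(v-s["cy"])/f*d,-d],-1)
    if "origin" in s:
        o=np.array(s["orientation"])
        M=o if o.shape==(3,3) else R.from_euler("xyz",o).as_matrix()
        return p@M.T+np.array(s["origin"])
    return p
E
python3 - <<'E'
from h import *
for n in ("scene","side"):
    s=robot.snapshot(n); print({k:v for k,v in s.items() if k not in("image","depth")})
    cv2.imwrite(f"pics/{n}.png",s["image"][...,::-1]); np.savez(f"{n}.npz",p=cloud(s),d=s["depth"])
print(robot.get_obs())
E
```

```text
{'fov_y': 47.78840553664942, 'cx': 310.40981125891074, 'cy': 235.92459323953054, 'origin': array([-0.03489202, -0.82655929,  0.59757502]), 'orientation': array([ 1.03408529,  0.01594494, -0.78951562])}
{'fov_y': 48.23415166669956, 'cx': 325.60048765116784, 'cy': 242.63798518898423, 'origin': array([0.30389101, 0.39534578, 0.58052674]), 'orientation': array([ 9.75807754e-01,  1.83494863e-03, -2.76786773e+00])}
{'time': 0.1, 'joint_positions': array([-1.24714563e+00,  8.79214829e-02,  1.37208799e+00, -1.12925266e-05,
        1.68362050e+00, -1.03108110e-01]), 'qvel': array([ 1.38772653e-03, -2.10222950e-04, -3.21963037e-03, -1.50405331e-03,
        7.39556617e-04, -6.50030913e-05]), 'joint_torque': array([ 2.60171415e-03, -3.41250479e+01, -3.03303051e+01,  7.21368869e-02,
        3.04029475e-02, -9.05989191e-05]), 'tool_pos': array([ 0.22748667, -0.50020358,  0.20440684]), 'ee_rot': array([-3.13956500e+00, -1.98528284e-04,  4.26757349e-01]), 'wrist_force': array([ 0.00537142,  0.52319272, -0.07289322]), 'wrist_torque': array([ 0.02596026, -0.05799917, -0.07565316]), 'finger_force': 0.0, 'width': 0.09402739131623683}
```

View pics/scene.png

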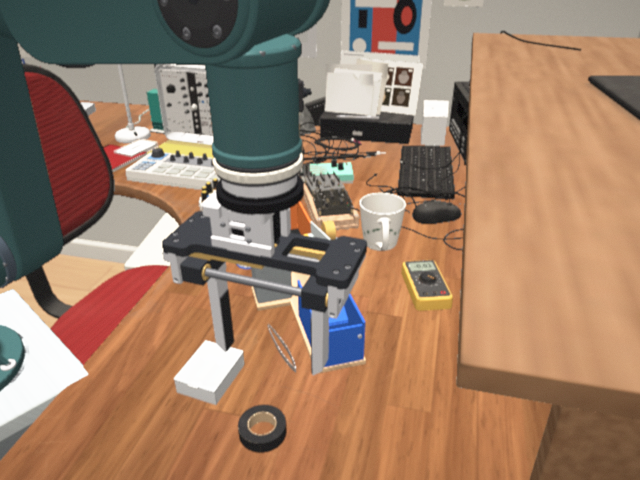

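View pics/side.png

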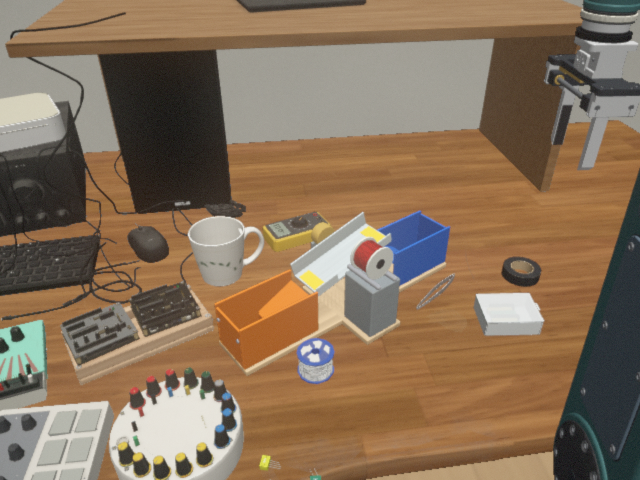

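The gate's left wing is down (press mark at about (312,281)) and its right wing is up (about (372,234)), so it leans to orange and the reel must go to blue. The reel is at about (372,258) on the ledge.

```bash
python3 - <<'E'
from h import *
im=cv2.imread("pics/side.png"); p=np.load("side.npz")["p"]
cv2.imwrite("pics/crop.png",cv2.resize(im[190:370,205:455],None,fx=3.2,fy=3.2,interpolation=cv2.INTER_CUBIC)[:600,:800])
hsv=cv2.cvtColor(im,cv2.COLOR_BGR2HSV)
roi=np.zeros((480,640),bool); roi[190:370,205:460]=True
def m(lo,hi,s=120): return roi&(hsv[...,0]>=lo)&(hsv[...,0]<=hi)&(hsv[...,1]>s)&(hsv[...,2]>60)
o=m(5,14,200)&(p[...,2]>.03)&(p[...,2]<.1); b=m(108,122,150)&(p[...,2]>.05)
for n,k in(("or",o),("bl",b)):
    q=p[k]; print(n,len(q),cv2.minAreaRect(q[:,:2].astype(np.float32)),np.percentile(q[:,2],[1,99]))
for n,(u,v) in dict(markL=(312,281),markR=(372,234),reel=(372,258),redtop=(366,245),shelf=(300,45),ledge=(372,290),ledgetop=(365,282)).items(): print(n,p[v,u])
E
```

```text
or 10 ((0.6177213191986084, -0.09002550691366196), (0.03861212730407715, 0.07177284359931946), 56.66974639892578) [0.03074514 0.08229396]
bl 574 ((0.3983782231807709, -0.02019241452217102), (0.09646858274936676, 0.8468131422996521), 6.311296463012695) [0.0503765  0.08786108]
markL [ 0.55639283 -0.18985097  0.07960551]
markR [ 0.49678716 -0.29653517  0.11338925]
reel [ 0.46627143 -0.19400287  0.14304109]
redtop [ 0.4821006  -0.21529756  0.14754616]
shelf [ 0.67831611 -0.44243976  0.3545467 ]
ledge [ 0.45945019 -0.17900339  0.09904065]
ledgetop [ 0.47447601 -0.19333989  0.09859327]
```

View pics/crop.png

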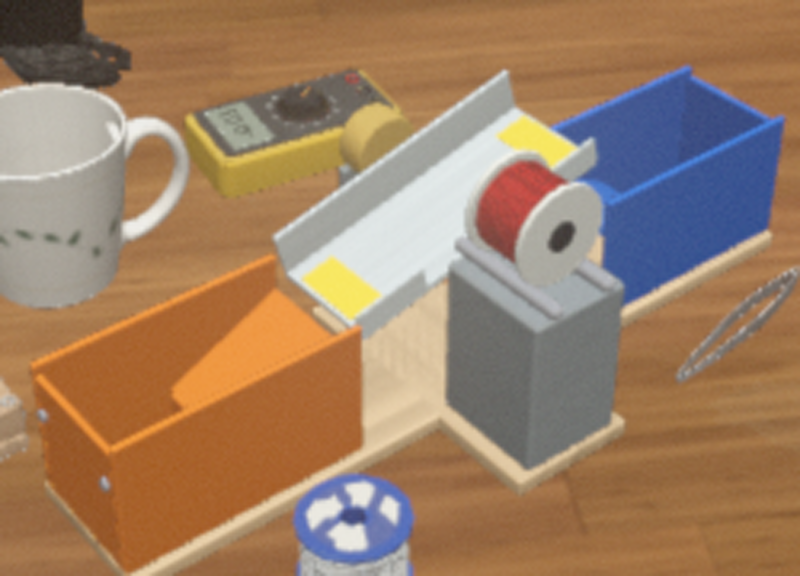

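The crop shows the press marks at crop (340,289) and (537,142), and the tray end corners at (38,372)/(115,450) and (688,70)/(780,120). Next I'll intersect those rays with the known heights.

```bash
python3 - <<'E'
from h import *
s=robot.snapshot("side"); f=240/np.tan(np.radians(s["fov_y"])/2); M=R.from_euler("xyz",s["orientation"]).as_matrix(); o=s["origin"]
def at(u,v,z):
    u=205+(u+.5)/3.2-.5; v=190+(v+.5)/3.2-.5
    d=M@np.array([(u-s["cx"])/f,-(v-s["cy"])/f,-1]); return (o+d*(z-o[2])/d[2])[:2]
L=[(340,289,.078,0,.0635),(537,142,.111,0,-.0583),(38,372,.085,.034,.207),(115,450,.085,-.034,.207),(688,70,.085,.034,-.207),(780,120,.085,-.034,-.207)]
W=np.array([at(*l[:3]) for l in L]); S=np.array([l[3:] for l in L])
ws=W.mean(0); ss=S.mean(0); a=W-ws; b=S-ss
yaw=np.arctan2((b[:,0]*a[:,1]-b[:,1]*a[:,0]).sum(),(a*b).sum())
C=np.array([[np.cos(yaw),-np.sin(yaw)],[np.sin(yaw),np.cos(yaw)]]); t=ws-C@ss
print("yaw",yaw,"t",t); print((W-t)@C*1000)
p=cloud(s); hsv=cv2.cvtColor(s["image"],cv2.COLOR_RGB2HSV)
q=(p-[*t,0]); q[...,:2]=q[...,:2]@C
def box(n,x,y,z):
    k=(q[...,0]>x[0])&(q[...,0]<x[1])&(q[...,1]>y[0])&(q[...,1]<y[1])&(q[...,2]>z[0])&(q[...,2]<z[1]); r=q[k]*1000; print(n,len(r),np.percentile(r,[1,50,99],0).round(1).tolist())
box("reel",(-.11,-.01),(-.04,.04),(.125,.2)); box("ledge",(-.12,-.03),(-.04,.04),(.09,.1)); box("weight",(.03,.07),(-.03,.05),(.115,.16))
k=p[...,2]>.25; k[:,500:]=False; print("shelf",np.percentile(p[k],[1,50,99],0).round(3).tolist())
np.savez("pose.npz",C=C,t=t,yaw=yaw)
E
```

```text
yaw -0.5275076468246662 t [ 0.52591726 -0.24664541]
[[   2.43117756   62.97523354]
 [   2.04251569  -60.85735762]
 [  30.71341868  207.59718566]
 [ -32.94146655  206.60062193]
 [  32.48561249 -205.48342073]
 [ -34.73125787 -205.63226278]]
reel 911 [[-80.2, -22.8, 125.4], [-67.5, 9.1, 141.7], [-42.7, 25.1, 152.9]]
ledge 602 [[-96.6, -25.7, 90.1], [-81.0, 19.4, 97.3], [-35.2, 29.2, 99.8]]
weight 347 [[30.1, -28.7, 115.4], [36.6, 12.2, 125.9], [52.2, 25.7, 135.6]]
shelf [[0.304, -0.782, 0.255], [0.872, -0.441, 0.375], [1.433, 0.395, 0.581]]
```

Call:
{"op": "move_arm", "data": {"deltas": [0,0,0.136,4.7,-1.03,0,0.75,0,0,0.272,9.4,-2.06,0,0.75,0,0,0.408,14.1,-3.09,0,0.75,0,0,0.545,18.7,-4.1,0.5,0.75,0,0,0.681,23.4,-5.2,1,0.75,0,0,0.817,28.1,-6.2,1.5,0.75,0,0,0.954,32.75,-7.25,2,0.75,0,0,0.954,32.75,-7.25,2,0.75]}}

```text
time: 0.95
tool_pos: [0.4985, -0.2952, 0.1838]
ee_rot: [-3.139, 0.002, -0.523]
wrist_force: [-0.0, 0.1, 0.6]
width: 0.0333
finger_force: 0.0
```

```bash
python3 - <<'E'
from h import *
s=robot.snapshot("side"); o=robot.get_obs(); P=np.load("pose.npz")
print(o["time"],o["tool_pos"],o["ee_rot"],o["width"],"local mm",(o["tool_pos"][:2]-P["t"])@P["C"]*1000)
cv2.imwrite("pics/b.png",s["image"][...,::-1])
E
```

```text
1.0 [ 0.49777265 -0.29615613  0.18404567] [-3.14034330e+00  2.06114150e-03 -5.21997099e-01] 0.029553333350432143 local mm [  0.6040198  -56.94791701]
```

View pics/b.png

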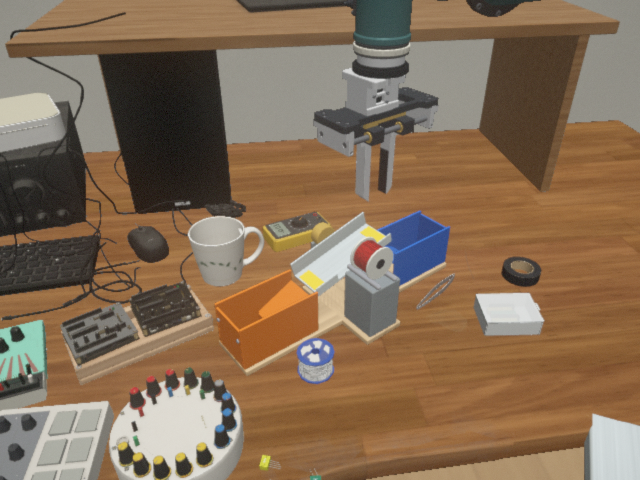

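The fingers are over the raised right wing at about (372,195), and nothing else has moved. Pressing down now.

Call:
{"op": "move_arm", "data": {"deltas": [0,0,0,0,0.3,2.5,0.75,0,0,0,0,0.3,5,0.75,0,0,0,0,0.3,6.5,0.75,0,0,0,0,0.3,7.5,0.75,0,0,0,0,0.3,8.3,0.75,0,0,0,0,0.3,9,0.75,0,0,0,0,0.3,9.6,0.75,0,0,0,0,0.3,10,0.75]}}

```text
time: 1.8
tool_pos: [0.4945, -0.302, 0.0856]
ee_rot: [-3.141, -0.001, -0.528]
wrist_force: [0.3, 0.2, 0.2]
width: 0.0115
finger_force: 0.0
```

Call:
{"op": "move_arm", "data": {"deltas": [0,0,0,0,0,-2.5,0.75,0,0,0,0,0,-6,0.75,0,0,0,0,0,-9.5,0.75,0,0,0,0,0,-11,0.75,0,0,0,-3.5,-2.1,-11,0.75,0,0,0,-7,-4.2,-11,0.75,0,0,0,-10.6,-6.4,-11,0.75,0,0,0,-10.6,-6.4,-11,0.75]}}

```text
time: 2.6
tool_pos: [0.4329, -0.1893, 0.1949]
ee_rot: [-3.14, 0.002, -0.524]
wrist_force: [1.3, -0.7, -1.0]
width: 0.0115
finger_force: 0.0
```

```bash
python3 - <<'E'
from h import *
s=robot.snapshot("side"); o=robot.get_obs(); P=np.load("pose.npz")
print(o["time"],o["tool_pos"],o["ee_rot"],o["width"],"local mm",(o["tool_pos"][:2]-P["t"])@P["C"]*1000)
q=cloud(s)-[*P["t"],0]; q[...,:2]=q[...,:2]@P["C"]
h=cv2.cvtColor(s["image"],cv2.COLOR_RGB2HSV); k=((h[...,0]<4)|(h[...,0]>174))&(h[...,1]>150)&(q[...,2]>.12)&(abs(q[...,1])<.05)&(abs(q[...,0])<.1)
print("red",k.sum(),np.percentile(q[k]*1000,[2,50,98],0))
cv2.imwrite("pics/c.png",cv2.resize(s["image"][100:370,205:545,::-1],None,fx=2.2,fy=2.2))
E
```

```text
2.65 [ 0.43414471 -0.1913547   0.19519375] [-3.14133298e+00 -3.06707848e-04 -5.24721845e-01] 0.011872722269492831 local mm [-107.12970045    1.57814535]
red 303 [[-70.99912266  -6.62566812 130.0474772 ]
 [-59.91045397  12.48861651 144.60806145]
 [-47.73445906  21.91770827 149.89335622]]
```

View pics/c.png

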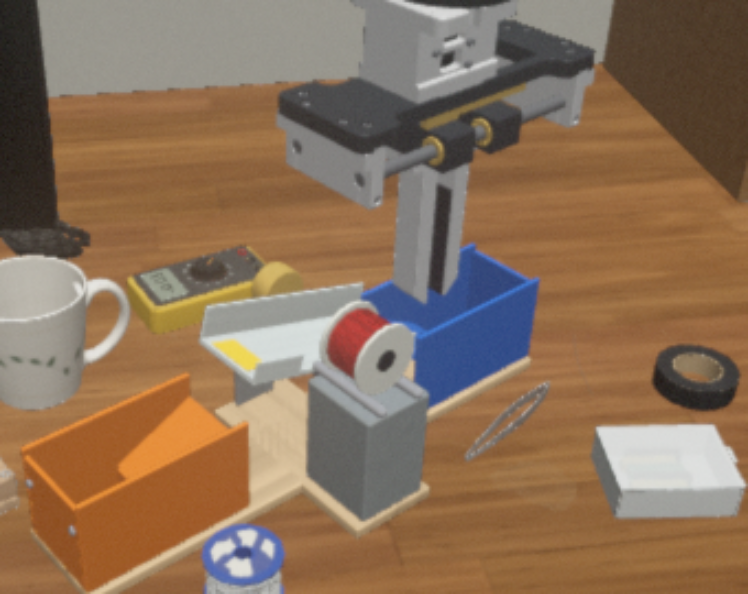

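The gate now leans to blue: its left wing is up, with the left mark at crop (237,352). The reel is still on the rods at about (368,345). Lowering the fingers behind it and starting the push.

Call:
{"op": "move_arm", "data": {"deltas": [0,0,0,0,0,3,0.75,0,0,0,0,0,6,0.75,0,0,0,0,0,7.9,0.75,0,0,0,0.9,0,7.9,0.75,0,0,0,1.8,0,7.9,0.75,0,0,0,2.7,0,7.9,0.75,0,0,0,3.6,0,7.9,0.75,0,0,0,4.5,0,7.9,0.75]}}

```text
time: 3.45
tool_pos: [0.4751, -0.2166, 0.1176]
ee_rot: [3.141, -0.002, -0.527]
wrist_force: [-0.4, -0.1, 1.4]
width: 0.0114
finger_force: 0.4
```

```bash
python3 - <<'E'
from h import *
s=robot.snapshot("side"); o=robot.get_obs(); P=np.load("pose.npz")
print(o["time"],o["tool_pos"],o["wrist_force"],"local mm",(o["tool_pos"][:2]-P["t"])@P["C"]*1000)
cv2.imwrite("pics/d.png",cv2.resize(s["image"][160:360,255:475,::-1],None,fx=2.8,fy=2.8))
E
```

```text
3.5 [ 0.47606337 -0.21719066  0.11733694] [ 1.02118185 -0.51337084 -0.34899863] local mm [-57.90394674   0.35528773]
```

View pics/d.png

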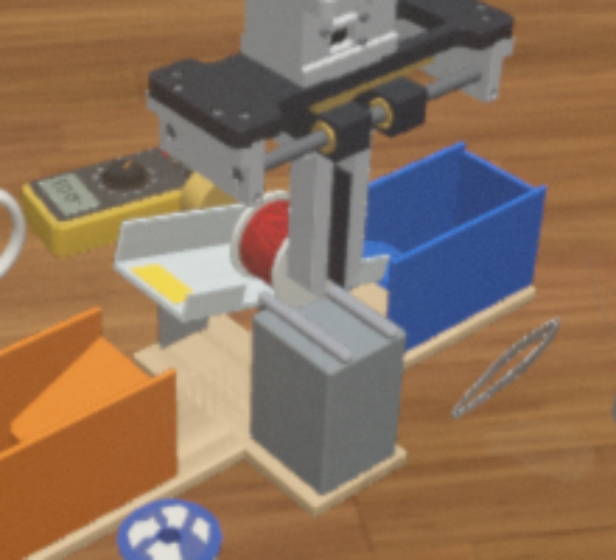

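The reel is being pushed evenly (at about (265,245) in the crop) and the fingers are still short of the rod ends. Continuing.

Call:
{"op": "move_arm", "data": {"deltas": [0,0,0,0.9,0,0,0.75,0,0,0,1.7,0,0,0.75,0,0,0,2.5,0,0,0.75]}}

```text
time: 3.8
tool_pos: [0.496, -0.2286, 0.1166]
ee_rot: [-3.142, -0.0, -0.527]
wrist_force: [-1.0, 0.0, -0.4]
width: 0.0117
finger_force: 0.1
```

```bash
cat > r.py <<'E'
from h import *
s=robot.snapshot("side"); o=robot.get_obs(); P=np.load("pose.npz")
print(o["time"],o["tool_pos"],o["wrist_force"],"local mm",(o["tool_pos"][:2]-P["t"])@P["C"]*1000)
q=cloud(s)-[*P["t"],0]; q[...,:2]=q[...,:2]@P["C"]
h=cv2.cvtColor(s["image"],cv2.COLOR_RGB2HSV); k=((h[...,0]<4)|(h[...,0]>174))&(h[...,1]>150)&(abs(q[...,1])<.21)&(abs(q[...,0])<.1)&(q[...,2]<.2)
print("red",k.sum(),np.percentile(q[k]*1000,[2,50,98],0) if k.any() else 0)
E
python3 r.py
```

```text
3.85 [ 0.49688915 -0.22922127  0.11647602] [ 0.69395196 -0.05216092  0.60437698] local mm [-33.85314346   0.44337272]
red 34 [[  1.17417795  -8.73469903 118.0043522 ]
 [  8.25681929  -1.39852576 130.38447847]
 [ 12.85776559   4.0066062  139.46233778]]
```

Call:
{"op": "move_arm", "data": {"deltas": [0,0,0,-2.5,0,0,0.75,0,0,0,-5.5,0,0,0.75,0,0,0,-7.5,0,0,0.75,0,0,0,-7.5,0,-3,0.75,0,0,0,-8,0,-7,0.75,0,0,0,-8,0,-10,0.75,0,0,0,-8,0,-10,0.75,0,0,0,-8,0,-10,0.75]}}

```text
time: 4.65
tool_pos: [0.4266, -0.1882, 0.2171]
ee_rot: [3.142, -0.002, -0.527]
wrist_force: [-0.5, 0.7, -0.3]
width: 0.0121
finger_force: 0.0
```

```bash
python3 r.py; python3 -c "
from h import *
for n in ('side',):
    cv2.imwrite('pics/e.png',robot.snapshot(n)['image'][...,::-1])"
```

```text
4.7 [ 0.42598842 -0.18787239  0.21565548] [-0.34435575  0.24580757 -0.30420149] local mm [-115.93019289    0.48135883]
red 0 0
```

View pics/e.png

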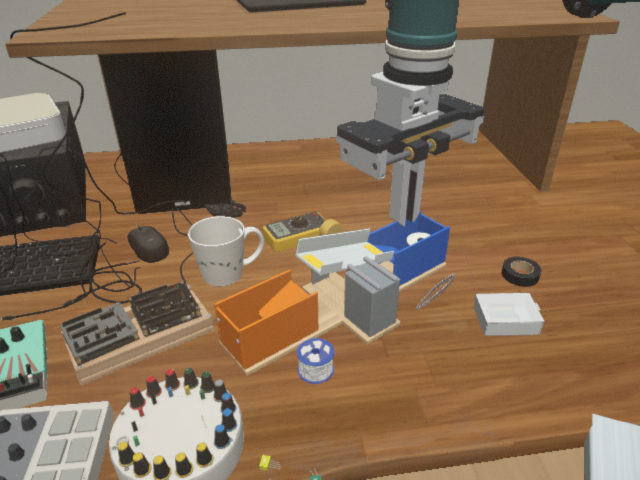

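The white flange of the reel shows inside the blue tray at (420,240), the gate still leans to blue, and the bystanders are where they were. I'll let the reel settle for about 0.8 s and check it.

Call:
{"op": "move_arm", "data": {"deltas": [0,0,0,0,0,0,0.75,0,0,0,0,0,0,0.75,0,0,0,0,0,0,0.75,0,0,0,0,0,0,0.75,0,0,0,0,0,0,0.75,0,0,0,0,0,0,0.75,0,0,0,0,0,0,0.75,0,0,0,0,0,0,0.75]}}

```text
time: 5.55
tool_pos: [0.4262, -0.1881, 0.2166]
ee_rot: [3.142, -0.0, -0.527]
wrist_force: [0.2, 0.1, -0.4]
width: 0.0118
finger_force: 0.0
```

```bash
python3 - <<'E'
from h import *
P=np.load("pose.npz")
for i in range(2):
    s=robot.snapshot("side"); q=cloud(s)-[*P["t"],0]; q[...,:2]=q[...,:2]@P["C"]
    h=cv2.cvtColor(s["image"],cv2.COLOR_RGB2HSV)
    k=(h[...,1]<60)&(h[...,2]>120)&(q[...,1]<-.1)&(q[...,1]>-.21)&(abs(q[...,0])<.034)&(q[...,2]<.08)
    print(k.sum(),np.percentile(q[k]*1000,[2,50,98],0).round(1).tolist())
cv2.imwrite("pics/f.png",cv2.resize(s["image"][190:300,270:470,::-1],None,fx=4,fy=4,interpolation=cv2.INTER_CUBIC))
E
```

```text
193 [[-33.3, -205.6, 9.6], [11.8, -176.0, 51.9], [33.3, -111.4, 54.4]]
193 [[-33.1, -205.7, 10.5], [12.1, -175.9, 51.8], [32.6, -110.1, 54.2]]
```

View pics/f.png

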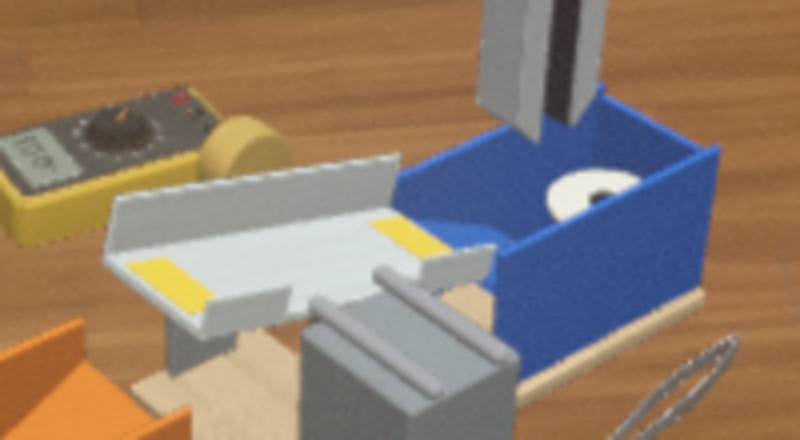

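The reel lies on end in the blue tray: its upper flange is at crop (600,195), 52 mm high, which fits a 14 mm floor plus the 37 mm reel. It isn't moving, and the gripper is clear of everything.

```bash
python3 -c "
from bench import robot
print(robot.close_job())"
```

```text
the job is handed in; nothing more can be done
None
```

I handed in the job: I pressed the raised right wing so the gate leans fully to the blue chute, then pushed the red reel off the ledge, and it came to rest in the blue (right) tray, lying on its end face; the items round the sorter look undisturbed.

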